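# Cap the sample pot and hold the chiller lid at its loading mark

### The job

Get the sample pot ready and hold the chiller open for loading: with the chiller still shut, press the loose orange lid straight down onto the white pot until it snaps home and sits level, and leave the capped pot standing on the bench. Then lift the chiller's spring-loaded lid by its steel bar handle until the orange pin stands in the green band of the curved stay (35 degrees open), never as far as the red band, and finish while still holding it steady there, so that a colleague can put the pot in. Leave the brush beaker, the carton and the mouse where they are.

Things in the scene. Friction and masses are not known exactly. Their poses are not given: they have to be found in the camera images.
- pot_rim (a point): Open white sample pot, loose, upright on the bench: round, 80 mm in diameter, 62 mm high, 0.2 to 0.35 kg, with a snap bead of 73 mm diameter at its mouth (inside the lid's skirt: 77 mm). Point: centre of the mouth, level with the rim, 62 mm above the bench; z up.
- pot_lid_centre (a point): Loose orange snap lid on the bench, 60 g: cap 83 mm wide, 18 mm high, skirt down, round knob 21 mm wide, 26 mm tall on top; 44 mm high in all. Point: on its axis half-way up, 22 mm above the skirt's edge, 4 mm above the knob's foot, 22 mm below the knob's top; z up. Set on the pot it rests about 6 mm high; 10 to 20 N straight down snap it home. Home, this point is 8 mm above the mouth's centre.
- chiller_lid (a joint): Opening angle of the chiller's lid, rad: 0 shut, growing as its front (bar) rises, 1.03 at its stop. The pin is in mid green band at 0.61 (35 degrees), in the band from 0.54 to 0.68; red begins at 0.87. Spring and weight pull it shut: about 4 N up at the bar start to lift it, 6 N hold it at green; let go, it falls shut. The chiller: white and blue box 240 deep, 260 wide, 150 mm high, fixed.
- bar_centre (a point): Centre of the steel bar handle on the chiller lid's front: round, 14 mm thick, 124 mm long, 45 mm out from the lid on two end arms (110 mm clear between them, 38 mm between bar and lid, free below), 164 mm above the bench when shut. Axes turn with the lid: y along the bar, z out of the lid's top, x from the bar to the hinge, whose axis is parallel to y, 275 mm along x and 14 mm below (-z).
- stay_pin (a point): Orange pin, 8 mm thick, that stands out of the right-hand edge of the chiller's lid, 150 mm in front of the hinge axis, and rides in the slot of the steel quadrant stay as the lid opens (an equal one is on the left).
- green_band (a point): Middle of the green band (21 mm long) on the right-hand quadrant stay of the chiller: the place where the pin's centre stands at the loading angle. The stays rise to 0.29 m above the bench at either side of the lid.
- brush_beaker: Bystander: glass beaker of brushes, 70 mm in diameter, 175 mm high over all; origin at the centre of its underside.
- carton: Bystander: white carton 85 x 120 x 65 mm; origin at the centre of its underside.
- mouse: Bystander: black computer mouse 105 x 58 x 33 mm; origin at the centre of its underside.
Things that resemble listed ones, but are neither listed nor needed, are in the scene too. Of the things that look like the part that bears pot_lid_centre, the larger one is meant. Of the things that look like the part that bears pot_rim, take the one that is nearest to the robot's base at the start.

How it is judged:
By the outcome, as a careful person would: the job done as asked, in the order asked, and still so for the second after the job is handed in, while the arm keeps its last pose, push and grip.
It also fails if it takes over 54 s, if anything falls off the work surface, if the arm or the gripper's body presses on something with over 40 N, if the wrist force passes 120 N, or if a joint passes its speed limit or range.

### The arm

A 7-joint arm with a two-finger parallel gripper is mounted at the origin on the work surface. World frame = base frame: x ahead of the robot, y to its left, z up, the work surface at z = 0. Lengths are in m, angles in rad, forces in N, time in s.
With the tool pointing down it reaches from about 0.425 to 0.825 m from the base axis. Payload 3.6 kg.
Tool frame: the origin (TCP) lies midway between the tips of the shut fingers; the grasp point (between the pads) lies 19 mm behind it (pinch_z is the distance from the TCP to the grasp point, in m); z points along the fingers, y is the line along which they close (so a half turn about z gives the same grasp; the last joint's range is limited). The gripper opens to 93 mm and grips with 3 to 60 N. Pads are 15 mm wide; open, the fingers measure 128 mm over their backs; the gripper's body (75 mm by 188 mm) begins 65 mm behind the grasp point.
Start: joints at [1.163, 0.615, -0.013, 1.423, 0.008, 1.103, -0.04], TCP at [0.242, -0.603, 0.219] pointing down, gripper open.
Joint ranges: [-3.12, 3.12], [-0.3, 2.06], [-1.34, 1.32], [0.26, 2.42], [-1.36, 4.5], [0.01, 1.98], [-2.84, 2.84]. Speed limits (rad/s): [2.79, 2.79, 3.14, 3.14, 3.14, 3.14, 3.14].

### API

Orientations are given as a unit quaternion [x, y, z, w].
In Python, from workcell import * gives the robot as it stands. Calls block until the motion is done:
- reach(position, orientation): joint-space move of the TCP to a pose.
- movel(position, attitude=None, feed=0.15): straight line of the TCP; attitude=None keeps the orientation; feed is the mean speed in m/s.
- goto_joints(angles): joint-space move.
- gripper_open() and gripper_close(strength=None): open the fingers fully, or close them until they stop; strength is the grip in N (None keeps the last).
- wait(seconds).
- ik(position, orientation): joint angles nearest the present ones, or None.
- read_state(): the state.
- snapshot(name): name is "scene" or "side" or "wrist"; returns the picture (384x512x3 uint8, blue, green, red); there is no depth.
- camera_info(name): a dict with "fx", "fy", "cx", "cy" (pixels), "camera_from_world" (4x4, takes a point from world to camera coordinates); the wrist camera has in their place "hand_eye" (4x4, takes a point from camera to tool coordinates, whose origin is the TCP and whose axes are the flange's). Camera axes: x right, y down, z forward; pixel columns grow to the right and rows downward; lengths in m; the calibration is good to about 2 mm. A picture is of the moment at which its call begins: read the wrist's pose just before it. camera_info takes no time and is no camera call.
A pose or a line that the arm cannot do raises MotionError and nothing moves.
- finish_job(): hands the job in; it is judged then, once.
The state is a dict: "clock": time; "joint_pos": joint angles; "dq": joint speeds; "tau": joint torques, N m; "position": TCP position; "orientation": TCP orientation; "contact_force": force on the tool from outside, world axes, zero at the start; "ft_torque": the same for the moment, N m; "gripper_width": opening from 0.0 (shut) to 1.0 (fully open); "grasp_force": force on a finger pad.
Only numpy, scipy, OpenCV 4.12 (cv2) and the standard library are available. Lean on these libraries where they do the work, as an engineer would, in place of code of your own. Each camera call takes 0.05 s, during which the arm holds its last target. There are 200 camera calls.

## Working session

There is one attempt and no reset: what is moved stays moved. The work goes in short steps, each a Python script; the robot and the scene stay as the last script left them, time stands still between calls to the robot, and variables do not carry over. Pictures are saved under pics/ and viewed, at most 12 in all, crops included, and the job is handed in when it is done.

```bash
mkdir -p pics; ls; python3 - <<'E'
from workcell import *
import cv2,numpy as np
a=snapshot("scene");b=snapshot("side")
cv2.imwrite("pics/scene0.png",a);cv2.imwrite("pics/side0.png",b)
for n in("scene","side"):
    c=camera_info(n);print(n,c["fx"],c["fy"],c["cx"],c["cy"]);print(np.round(c["camera_from_world"],3))
print(camera_info("wrist"));print(read_state())
E
```

```text
pics
scene 348.06521782116613 348.06521782116613 252.38972178112206 197.4782440821876
[[ 0.715  0.7   -0.002 -0.35 ]
 [ 0.377 -0.387 -0.841 -0.116]
 [-0.589  0.6   -0.541  1.463]
 [ 0.     0.     0.     1.   ]]
side 437.04725470963433 437.04725470963433 245.96675390928908 196.08292011597396
[[-0.9   -0.436 -0.024  0.477]
 [-0.265  0.589 -0.763  0.324]
 [ 0.347 -0.681 -0.646  1.299]
 [ 0.     0.     0.     1.   ]]
{'fx': 342.58366998157857, 'fy': 342.58366998157857, 'cx': 254.36462577062795, 'cy': 194.48481352826028, 'hand_eye': array([[-1.40656700e-03, -9.62319451e-01, -2.71917810e-01,
         7.46478657e-02],
       [ 9.99998870e-01, -1.20920817e-03, -8.93361369e-04,
        -3.22043417e-04],
       [ 5.30893784e-04, -2.71918759e-01,  9.62320065e-01,
        -1.66295834e-01],
       [ 0.00000000e+00,  0.00000000e+00,  0.00000000e+00,
         1.00000000e+00]])}
{'clock': 0.1, 'joint_pos': array([ 1.16250551,  0.61583156, -0.01263115,  1.42471288,  0.0081256 ,
        1.10338814, -0.04036755]), 'dq': array([ 7.35254167e-04, -2.67039712e-04, -1.67806349e-04, -2.67719860e-03,
       -1.13995795e-03, -7.75322657e-05, -1.13393651e-03]), 'tau': array([ 1.84819393e-03, -4.60040402e+01,  2.10125609e-01, -1.66243762e+01,
       -6.12292578e-02,  1.69670972e-02,  1.13099629e-04]), 'position': array([ 0.24193024, -0.60254571,  0.21759963]), 'orientation': array([ 9.81822587e-01,  1.89797518e-01, -2.37807299e-04, -1.11970505e-03]), 'contact_force': array([0.21167172, 0.70168018, 0.21742714]), 'ft_torque': array([ 0.03301266, -0.04126584,  0.00044446]), 'grasp_force': 0.0, 'gripper_width': 1.000673698320422}
```

View pics/scene0.png

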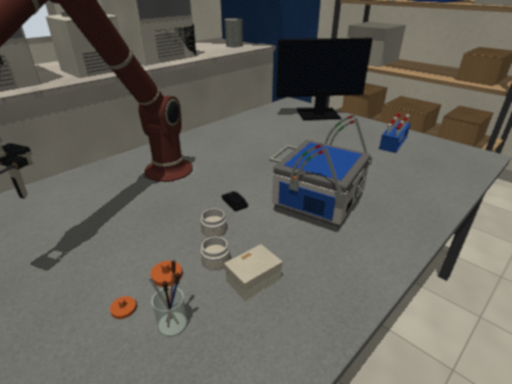

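View pics/side0.png

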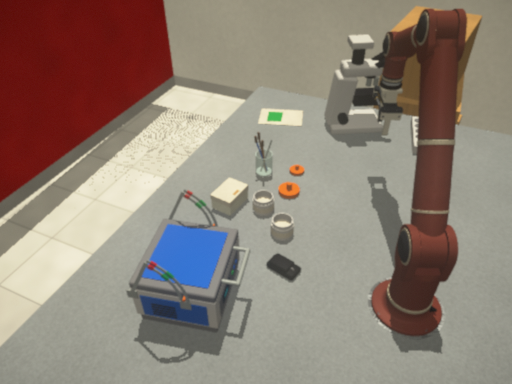

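Scene view: pots are at (213,222) and (215,253), lids at (167,272) (behind the brushes) and (123,307), the mouse at (235,200), the carton at (253,267) and the chiller at (320,180). In the side view the bar handle is at about (238,267), the pots at (282,225) and (263,203), and the lids at (289,189) and (297,170). Next I compute positions and sizes.

```bash
cat > h.py <<'E'
from workcell import *
import cv2,numpy as np
from scipy.spatial.transform import Rotation as R
def cam(n,st=None):
    c=camera_info(n);K=(c["fx"],c["fy"],c["cx"],c["cy"])
    if n!="wrist": return K,np.linalg.inv(c["camera_from_world"])
    T=np.eye(4);T[:3,:3]=R.from_quat(st["orientation"]).as_matrix();T[:3,3]=st["position"]
    return K,T@c["hand_eye"]
def ray(kc,uv):
    (fx,fy,cx,cy),T=kc;d=T[:3,:3]@np.array([(uv[0]-cx)/fx,(uv[1]-cy)/fy,1]);return T[:3,3],d/np.linalg.norm(d)
def onz(kc,uv,z):
    o,d=ray(kc,uv);return o+d*(z-o[2])/d[2]
def tri(k1,u1,k2,u2):
    o1,d1=ray(k1,u1);o2,d2=ray(k2,u2)
    s=np.linalg.lstsq(np.c_[d1,-d2],o2-o1,rcond=None)[0]
    a=o1+d1*s[0];b=o2+d2*s[1];return (a+b)/2,np.linalg.norm(a-b)
def proj(kc,p):
    (fx,fy,cx,cy),T=kc;q=np.linalg.inv(T)@np.r_[p,1];return q[0]/q[2]*fx+cx,q[1]/q[2]*fy+cy
def blobs(m,amin=15):
    n,_,s,c=cv2.connectedComponentsWithStats(m.astype(np.uint8))
    return [(s[i],c[i]) for i in range(1,n) if s[i][4]>=amin]
def orange(im):
    h=cv2.cvtColor(im,cv2.COLOR_BGR2HSV);return cv2.inRange(h,(3,170,120),(16,255,255))>0
E
python3 - <<'E'
from h import *
im={n:cv2.imread(f"pics/{n}0.png") for n in("scene","side")}
k={n:cam(n) for n in im}
np.set_printoptions(precision=4,suppress=True)
for n in im:
    for s,c in blobs(orange(im[n])):
        if s[4]<30 or (n=='side' and s[0]>340): continue
        l=onz(k[n],(s[0],s[1]+s[3]*.6),.012);r=onz(k[n],(s[0]+s[2],s[1]+s[3]*.6),.012)
        print(n,s,c,(l+r)/2,"w",np.linalg.norm(l-r))
for nm,a,b,z in(("potA",(213,215),(282,219),.062),("potB",(215,245),(263,196),.062),("mouse",(235,199),(284,266),.03)):
    print(nm,onz(k["scene"],a,z),onz(k["side"],b,z),tri(k["scene"],a,k["side"],b))
x=np.hstack([cv2.resize(im["side"][160:345,120:330],None,fx=2.2,fy=2.2,interpolation=cv2.INTER_CUBIC),cv2.resize(im["scene"][110:320,100:250],None,fx=2.2*185/210,fy=2.2*185/210)[:407]])
x=x[:min(x.shape[0],600)];print(x.shape);cv2.imwrite("pics/c1.png",x)
y=cv2.resize(im["scene"][110:230,260:380],None,fx=4,fy=4,interpolation=cv2.INTER_CUBIC);cv2.imwrite("pics/c2.png",y)
E
```

```text
scene [152 262  20  21 303] [161.4587 272.8614] [ 0.5085 -0.3666  0.012 ] w 0.05388984538864334
scene [175 263   6  10  41] [177.561 268.561] [ 0.5219 -0.3241  0.012 ] w 0.016470157452091
scene [111 297  25  20 338] [122.5178 306.5621] [ 0.5398 -0.4959  0.012 ] w 0.0604725592836864
side [290 165  14   9  90] [296.4111 169.4   ] [ 0.527  -0.4772  0.012 ] w 0.05739954901923719
side [279 183  20  13 203] [288.6404 189.1478] [ 0.5085 -0.341   0.012 ] w 0.07754606972429748
potA [ 0.4515 -0.1354  0.062 ] [ 0.4538 -0.1318  0.062 ] (array([ 0.4529, -0.1342,  0.0614]), np.float64(0.0039051645792582447))
potB [ 0.5647 -0.2238  0.062 ] [ 0.5637 -0.217   0.062 ] (array([ 0.5639, -0.2213,  0.0594]), np.float64(0.00327774528777782))
mouse [0.3972 0.0081 0.03  ] [0.3778 0.035  0.03  ] (array([0.3815, 0.023 , 0.0158]), np.float64(0.0012300916833237463))
(407, 753, 3)
```

View pics/c1.png

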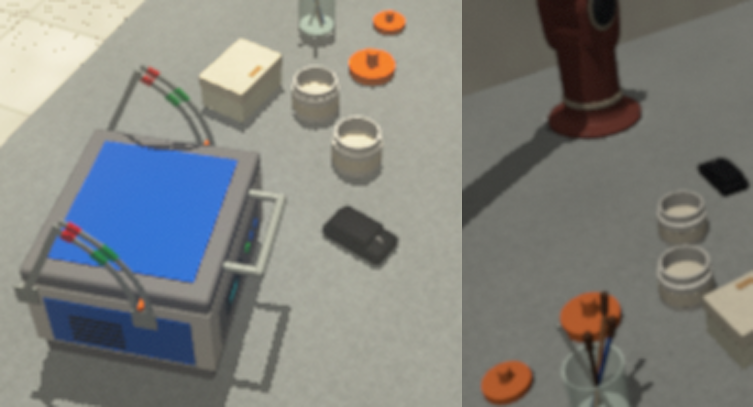

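View pics/c2.png

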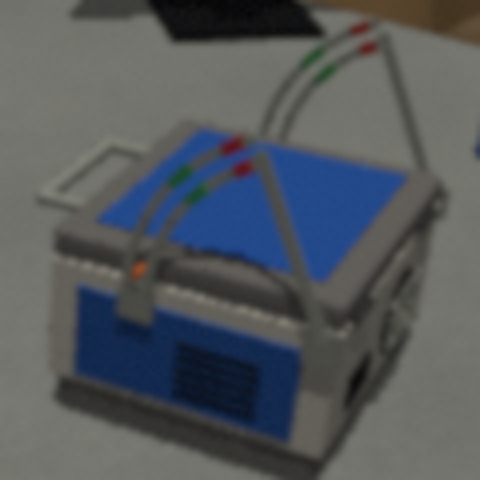

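The side crop shows the larger lid at side (289,189), about 80 mm wide against 57 mm for the other at (297,170), so the first is the one meant. Pot A at side (282,225) is 0.47 m from the base and pot B at (263,203) is 0.60 m, so A is meant. Bar ends are at side (249,250) and (239,284), and at scene (287.5,145) and (270.5,158).

```bash
cat > plan.py <<'E'
from h import *
np.set_printoptions(precision=4,suppress=True)
E
python3 - <<'E'
from plan import *
S=cam("scene");D=cam("side")
for nm,a,b in(("bar1",(287.5,145),(249,250)),("bar2",(270.5,158),(239,284))):
    for s,d in((a,b),(a,(239,284) if b[0]==249 else (249,250))): print(nm,tri(S,s,D,d),onz(S,s,.164),onz(D,d,.164))
print("beaker",onz(S,(172,324),0),onz(D,(263,174),0))
print("pinR",tri(S,(260+138/4,110+270/4),D,(120+140/2.2,160+305/2.2)))
print("green",tri(S,(260+196/4,110+193/4),D,(120+104/2.2,160+255/2.2)), tri(S,(260+180/4,110+178/4),D,(120+104/2.2,160+255/2.2)))
# IK check for horizontal grasps done after
E
```

```text
bar1 (array([0.4539, 0.1773, 0.2027]), np.float64(0.04570385871965688)) [0.423  0.2532 0.164 ] [0.4527 0.13   0.164 ]
bar1 (array([0.4238, 0.2523, 0.1645]), np.float64(0.00011217482571068834)) [0.423  0.2532 0.164 ] [0.424 0.252 0.164]
bar2 (array([0.4201, 0.2046, 0.1226]), np.float64(0.0538834040814061)) [0.4499 0.1299 0.164 ] [0.424 0.252 0.164]
bar2 (array([0.4516, 0.1296, 0.1645]), np.float64(0.002259433485370268)) [0.4499 0.1299 0.164 ] [0.4527 0.13   0.164 ]
beaker [ 0.6509 -0.4345  0.    ] [ 0.6511 -0.4123  0.    ]
pinR (array([0.534 , 0.262 , 0.0659]), np.float64(0.12078652707232194))
green (array([0.5733, 0.2749, 0.1558]), np.float64(0.10892914140668264)) (array([0.5621, 0.2768, 0.1658]), np.float64(0.122649932879477))
```

```bash
cat >> plan.py <<'E'
def down(yaw): # tool y direction at angle yaw, z down
    y=np.array([np.cos(yaw),np.sin(yaw),0]);z=np.array([0,0,-1.]);return R.from_matrix(np.c_[np.cross(y,z),y,z]).as_quat()
B=np.array([.4377,.191,.1645]);X=np.array([.975,.22,0]);X/=np.linalg.norm(X);Z=np.array([0,0,1.]);H=B+.275*X-.014*Z
def barpos(t): # bar centre at opening t
    return H-X*(.275*np.cos(t)+.014*np.sin(t))+Z*(.014*np.cos(t)+.275*np.sin(t)-0)
def barq(tilt,flip=1): # tool z = X tilted down by tilt; tool y = vertical-ish
    z=X*np.cos(tilt)-Z*np.sin(tilt);y=flip*(X*np.sin(tilt)+Z*np.cos(tilt));return R.from_matrix(np.c_[np.cross(y,z),y,z]).as_quat(),z
E
python3 - <<'E'
from plan import *
print(barpos(0),barpos(.61))
for f in(1,-1):
  for tl in(0,.2,.35,.5,.61,.8):
    q,z=barq(tl,f);r=[]
    for p in(barpos(0)-.12*z,barpos(0),barpos(.3),barpos(.61)):
        s=ik(p+.019*z,q);r.append(None if s is None else np.round(s,2).tolist())
    print(f,tl,r)
for yaw in(np.arctan2(.88,.47),np.arctan2(.88,.47)+np.pi): print(ik([.51,-.342,.12],down(yaw)),ik([.453,-.134,.12],down(yaw)))
yaw=np.arctan2(.88,.47)
c=[y for y in(yaw,yaw+np.pi) if ik([.51,-.342,.13],down(y)) is not None]
c=min(c,key=lambda y:abs(ik([.51,-.342,.13],down(y))[6]));print("yaw",c)
reach([.51,-.342,.13],down(c));st=read_state();im=snapshot("wrist");cv2.imwrite("pics/w1.png",im)
k=cam("wrist",st);cs,_=cv2.findContours(orange(im).astype(np.uint8),cv2.RETR_EXTERNAL,cv2.CHAIN_APPROX_NONE)
print(st["position"],st["clock"])
for q in cs:
    if cv2.contourArea(q)>100:
        P=np.array([onz(k,p[0],.016)[:2] for p in q],np.float32);print(cv2.contourArea(q),cv2.fitEllipse(P),cv2.minEnclosingCircle(P))
E
```

```text
[0.4377 0.191  0.1645] [0.4783 0.2002 0.3195]
1 0 [None, None, None, None]
1 0.2 [None, None, None, None]
1 0.35 [None, None, None, None]
1 0.5 [None, None, None, None]
1 0.61 [None, None, None, [0.31, 0.27, -1.14, 2.4, 2.03, 0.71, -2.29]]
1 0.8 [None, None, None, [-0.4, 0.11, -0.2, 2.27, 1.47, 0.28, -1.73]]
-1 0 [None, None, None, None]
-1 0.2 [None, None, None, None]
-1 0.35 [None, None, None, None]
-1 0.5 [None, None, None, None]
-1 0.61 [None, None, None, [0.31, 0.27, -1.14, 2.4, 2.03, 0.71, 0.85]]
-1 0.8 [None, None, None, [-0.23, 0.12, -0.39, 2.27, 1.48, 0.31, 1.41]]
[ 0.8886  0.7253 -0.5702  1.6354  0.4667  0.9203  1.2254] [ 0.6431  0.5452 -0.5854  2.0277  0.4611  0.6996  0.8444]
[ 0.4403  0.6696  0.1908  1.6511 -0.1593  0.8362 -1.3635] [ 0.1434  0.4884  0.1395  2.0427 -0.1129  0.6175 -1.7023]
yaw 1.0802493779679874
[ 0.5092 -0.3437  0.1299] 1.5333
104.5 ((0.5021179914474487, -0.49445652961730957), (0.004526060074567795, 0.031411897391080856), 15.878820419311523) ((0.5036189556121826, -0.4949680268764496), 0.015430773608386517)
6776.5 ((0.5096300840377808, -0.3532847762107849), (0.07994122803211212, 0.08129610866308212), 47.53238296508789) ((0.5098420977592468, -0.35312309861183167), 0.041198983788490295)
```

View pics/w1.png

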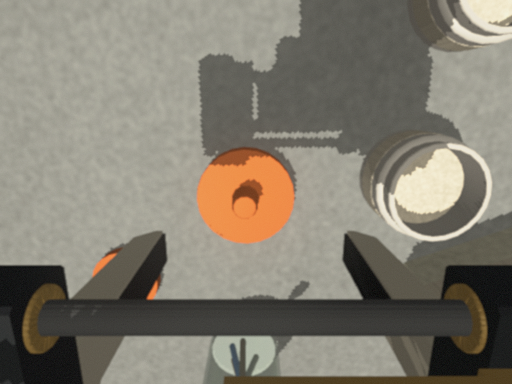

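Wrist view: the large lid is centred at (246,195) with an 82 mm cap, its knob top is near (245,207), and pot B is at the right. I look at the pot from the same relative pose so that calibration bias cancels, and check tilted-down IK for the bar.

```bash
python3 - <<'E'
from plan import *
for f in(1,-1):
  for tl in(1.0,1.2,1.4,1.57):
    q,z=barq(tl,f);r=[]
    for p in(barpos(0)-.03*X+.09*Z,barpos(0)-.03*X,barpos(0),barpos(.3),barpos(.61)):
        s=ik(p+.019*z,q);r.append(None if s is None else np.round(s,1).tolist())
    print(f,tl,r)
q=down(1.0802)
reach([.453,-.134+.01,.176],q);wait(.3);st=read_state();im=snapshot("wrist");cv2.imwrite("pics/w2.png",im)
print(st["position"],st["clock"]);k=cam("wrist",st);print("expected rim px",proj(k,[.453,-.134,.062]))
g=cv2.cvtColor(im,cv2.COLOR_BGR2HSV)
for th in(150,180,200,220):
    m=((g[...,2]>th)&(g[...,1]<60)).astype(np.uint8)
    for c in cv2.findContours(m,cv2.RETR_EXTERNAL,cv2.CHAIN_APPROX_NONE)[0]:
        if cv2.contourArea(c)>1500:
            P=np.array([onz(k,p[0],.062)[:2] for p in c],np.float32);print(th,cv2.boundingRect(c),cv2.fitEllipse(P))
reach([.5092,-.3432,.13],q);wait(.3);st=read_state();im=snapshot("wrist");k=cam("wrist",st);print(st["position"])
cs=cv2.findContours(orange(im).astype(np.uint8),cv2.RETR_EXTERNAL,cv2.CHAIN_APPROX_NONE)[0]
c=max(cs,key=cv2.contourArea);P=np.array([onz(k,p[0],.016)[:2] for p in c],np.float32);print(cv2.fitEllipse(P))
cv2.imwrite("pics/w3.png",im)
E
```

```text
1 1.0 [[0.0, 0.2, -0.8, 2.4, 1.2, 0.4, -1.6], None, None, [-0.7, 0.2, 0.2, 2.3, 1.0, 0.2, -1.2], [0.3, 0.2, -0.9, 2.1, 0.8, 0.5, -1.1]]
1 1.2 [[0.1, 0.2, -0.8, 2.2, 0.6, 0.5, -0.9], [-0.8, 0.3, 0.3, 2.4, -0.0, 0.1, -0.3], [-0.7, 0.4, 0.3, 2.3, 0.1, 0.1, -0.3], [-0.2, 0.2, -0.4, 2.1, 0.5, 0.5, -0.8], [0.1, 0.2, -0.8, 1.9, 0.5, 0.7, -0.7]]
1 1.4 [[-0.0, 0.3, -0.6, 2.1, 0.3, 0.7, -0.6], [-0.3, 0.4, -0.2, 2.2, 0.3, 0.4, -0.6], [-0.3, 0.4, -0.2, 2.1, 0.3, 0.5, -0.6], [-0.1, 0.3, -0.5, 2.0, 0.3, 0.7, -0.6], [-0.0, 0.3, -0.6, 1.8, 0.3, 1.0, -0.5]]
1 1.57 [[-0.1, 0.3, -0.5, 1.9, 0.2, 0.9, -0.5], [-0.2, 0.4, -0.4, 2.1, 0.3, 0.7, -0.5], [-0.2, 0.5, -0.4, 2.0, 0.3, 0.7, -0.5], [-0.1, 0.4, -0.5, 1.9, 0.2, 0.9, -0.5], [-0.1, 0.4, -0.5, 1.7, 0.2, 1.2, -0.4]]
-1 1.0 [[0.2, 0.2, -1.0, 2.4, 1.3, 0.4, 1.5], None, [0.3, 0.7, -1.3, 2.4, 1.7, 1.0, 1.1], [0.3, 0.4, -1.2, 2.3, 1.4, 0.6, 1.5], [0.5, 0.3, -1.3, 2.1, 1.0, 0.7, 1.9]]
-1 1.2 [[0.4, 0.3, -1.2, 2.2, 0.9, 0.7, 2.0], [0.3, 0.6, -1.2, 2.3, 1.4, 0.7, 1.4], [0.1, 0.5, -0.9, 2.3, 1.3, 0.5, 1.6], [0.3, 0.4, -1.2, 2.1, 0.9, 0.7, 1.9], [0.3, 0.3, -1.0, 1.
[... 616 characters left out ...]
0.1551571488380432), 160.65872192382812)
150 (0, 0, 512, 299) ((0.4270377457141876, -0.11929134279489517), (0.2508084774017334, 0.48995810747146606), 150.06317138671875)
180 (199, 155, 90, 79) ((0.45007258653640747, -0.13514703512191772), (0.06985749304294586, 0.07509146630764008), 135.65298461914062)
200 (200, 155, 87, 79) ((0.4500134587287903, -0.13510778546333313), (0.06905433535575867, 0.07382085174322128), 136.67079162597656)
220 (201, 156, 85, 77) ((0.450400710105896, -0.13504652678966522), (0.06804296374320984, 0.07238850742578506), 146.56739807128906)
[ 0.5097 -0.3419  0.1307]
((0.5096149444580078, -0.35324203968048096), (0.07996295392513275, 0.08131266385316849), 45.696041107177734)
```

View pics/w2.png

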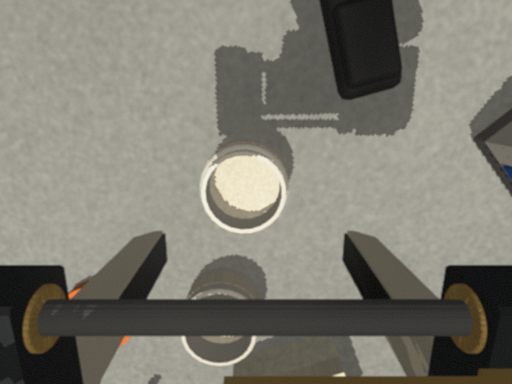

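The pot rim ring spans columns 200–287 with its bottom at row 233; its top edge is shaded. I fit the circle on the well-lit arc, then grasp the lid.

```bash
cat >> plan.py <<'E'
from scipy.optimize import least_squares
def circ(P,r=None):
    m=P.mean(0);f=lambda v:np.hypot(*(P-v[:2]).T)-(v[2] if r is None else r)
    s=least_squares(f,[m[0],m[1],.04],loss="soft_l1",f_scale=.001);return s.x,np.abs(s.fun).mean()
E
python3 - <<'E'
from plan import *
q=down(1.0802)
# pot from w2 (pose recorded)
k=cam("wrist",dict(position=np.array([.4532,-.1249,.1756]),orientation=q))
g=cv2.cvtColor(cv2.imread("pics/w2.png"),cv2.COLOR_BGR2HSV);m=((g[...,2]>190)&(g[...,1]<60)).astype(np.uint8)
c=[c for c in cv2.findContours(m,cv2.RETR_EXTERNAL,cv2.CHAIN_APPROX_NONE)[0] if cv2.contourArea(c)>1500 and cv2.boundingRect(c)[1]<200][0][:,0]
c=c[c[:,1]>178];P=np.array([onz(k,p,.062)[:2] for p in c]);print("pot",circ(P))
L=[.5097,-.3530]
reach([*L,.07],q);movel([*L,.0225],feed=.12);wait(.2);print(read_state()["contact_force"])
gripper_close(45);s=read_state();print(s["gripper_width"]*.093,s["grasp_force"],s["position"],s["clock"])
movel([*L,.13],feed=.15);wait(.2);s=read_state();im=snapshot("wrist");cv2.imwrite("pics/w4.png",im)
k=cam("wrist",s);z=s["position"][2]-.0225+.016
c=max(cv2.findContours(orange(im).astype(np.uint8),cv2.RETR_EXTERNAL,cv2.CHAIN_APPROX_NONE)[0],key=cv2.contourArea)
P=np.array([onz(k,p[0],z)[:2] for p in c],np.float32)
print(s["position"],s["orientation"],cv2.boundingRect(c),cv2.fitEllipse(P),circ(P),cv2.minEnclosingCircle(P))
E
```

```text
pot (array([ 0.4495, -0.1344,  0.0363]), np.float64(0.0002840007840618247))
[ 0.2552 -0.3714  0.4016]
0.019944754209046043 45.000025033950806 [ 0.5097 -0.353   0.0225] 6.35
[ 0.5091 -0.3527  0.1288] [ 0.2428  0.9701  0.0003 -0.0011] (180, 170, 150, 96) ((0.5021843910217285, -0.3496035635471344), (0.06756885349750519, 0.07539234310388565), 154.09889221191406) (array([ 0.5063, -0.3509,  0.0371]), np.float64(0.0072575554181812585)) ((0.5091512203216553, -0.35321199893951416), 0.04137634485960007)
```

View pics/w4.png

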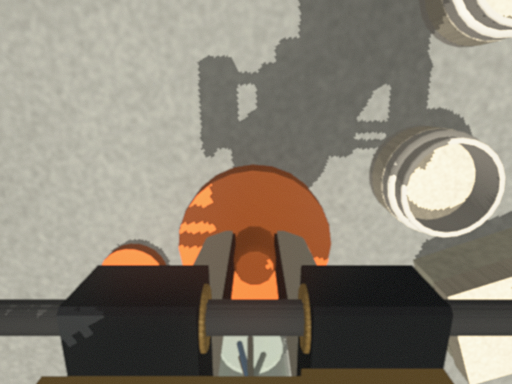

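The lid is held level by the knob, its cap centre within 0.6 mm of the TCP. Pot fit: r = 36.3 mm against a 36.5 mm bead, good. I carry it over and press with the force monitored.

```bash
python3 - <<'E'
from plan import *
q=down(1.0802);P=[.4495,-.1344]
reach([*P,.14],q);wait(.2);s=read_state();print(s["position"],s["contact_force"])
f0=s["contact_force"][2]
movel([*P,.082],feed=.1)
z=.082
while z>.064:
    z-=.0015;movel([*P,z],feed=.03);s=read_state();f=s["contact_force"];print(round(z,4),s["position"],f,s["ft_torque"][:2])
    if f[2]-f0>28 or np.hypot(f[0],f[1])>15: break
print(s["clock"],s["gripper_width"]*.093)
cv2.imwrite("pics/s5.png",np.hstack([cv2.resize(snapshot("scene")[180:280,160:260],None,fx=4,fy=4),cv2.resize(snapshot("side")[170:270,230:330],None,fx=4,fy=4)]))
E
```

```text
[ 0.4501 -0.1359  0.1397] [-0.3137  0.3555 -1.7427]
0.0805 [ 0.4497 -0.1345  0.0809] [ 0.5862  0.1583 -0.1041] [ 0.0097 -0.1346]
0.079 [ 0.4495 -0.1344  0.079 ] [-0.6569  0.1931 -0.6343] [ 0.0026 -0.0934]
0.0775 [ 0.4494 -0.1344  0.0774] [ 0.3535 -0.2887 -0.0454] [-0.0173 -0.1049]
0.076 [ 0.4496 -0.134   0.076 ] [ 0.5874  0.173  -0.1013] [ 0.2396 -0.2302]
0.0745 [ 0.4491 -0.1346  0.0741] [ 0.2342  0.4966 -2.8658] [ 0.0832 -0.2171]
0.073 [ 0.449  -0.1347  0.0726] [ 0.8074 -0.1345 -3.1371] [ 0.0347 -0.1026]
0.0715 [ 0.4494 -0.1347  0.0715] [-0.3975 -0.694  -1.6661] [-0.1369 -0.0434]
0.07 [ 0.4498 -0.1346  0.0704] [-0.1124 -0.7181  3.2465] [-0.1461  0.0698]
0.0685 [ 0.4498 -0.1346  0.0703] [-4.3185 -0.4314 15.9406] [-0.036   0.7722]
0.067 [ 0.4499 -0.1347  0.0702] [-7.4927  0.2968 30.3615] [0.031  1.4501]
11.8083 0.02024426293132953
```

It bottomed at TCP z = 0.0703, where 0.0705 was expected for home, after the snap at about 0.076. I release and look.

```bash
python3 - <<'E'
from plan import *
P=[.4498,-.1346]
movel([*P,.0705],feed=.05);print(read_state()["contact_force"])
gripper_open();movel([*P,.12],feed=.12)
reach([.4495,-.1244,.176],down(1.0802));wait(.2);s=read_state();print(s["position"],s["clock"]);im=snapshot("wrist")
k=cam("wrist",s);c=max(cv2.findContours(orange(im).astype(np.uint8),cv2.RETR_EXTERNAL,cv2.CHAIN_APPROX_NONE)[0],key=cv2.contourArea)
W=np.array([onz(k,p[0],.064)[:2] for p in c],np.float32);print(cv2.fitEllipse(W))
sc=snapshot("scene")[180:260,170:250];sd=snapshot("side")[180:260,240:320]
cv2.imwrite("pics/s6.png",np.hstack([cv2.resize(x,(390,390),interpolation=cv2.INTER_CUBIC) for x in(sc,sd)]))
E
```

```text
[ 0.6052  0.5118 -0.5208]
[ 0.4483 -0.1246  0.1745] 14.4917
((0.45001474022865295, -0.13485823571681976), (0.07991056144237518, 0.08139695972204208), 51.78630065917969)
```

View pics/s6.png

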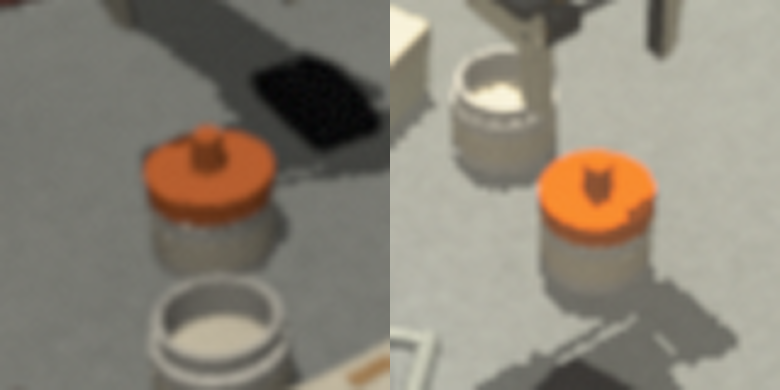

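The capped pot stands level, with the lid centred on the mouth. Now the bar: a close look from above in the grasp orientation.

```bash
python3 - <<'E'
from plan import *
q,z=barq(1.5,1)
p=barpos(0)-.03*X+.019*z+.1*Z
reach(p,q);wait(.2);s=read_state();im=snapshot("wrist");cv2.imwrite("pics/w7.png",im)
k=cam("wrist",s);np.save("s7.npy",np.r_[s["position"],s["orientation"]]);print(p,s["position"],s["joint_pos"],s["clock"])
Y=np.cross(Z,X)
for t in(-.062,0,.062): print(proj(k,B+Y*t))
E
```

```text
[0.4097 0.1847 0.2455] [0.4101 0.1837 0.2452] [-0.0517  0.2786 -0.5497  1.9724  0.2209  0.8757 -0.4965] 16.1083
(np.float64(284.0835016998525), np.float64(273.5210748956142))
(np.float64(285.7351870814162), np.float64(199.93176314467465))
(np.float64(287.6158925402309), np.float64(116.13867405807379))
```

View pics/w7.png

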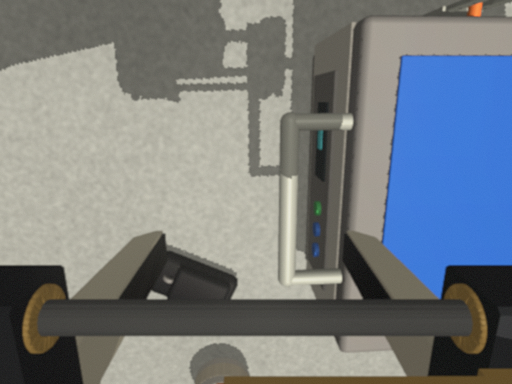

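The bar runs from (289,118) to (287.5,278) and the lid face begins at column ~348. I refine the bar position, put the inner finger in the gap, close softly and centre on the bar.

```bash
python3 - <<'E'
from plan import *
a=np.load("s7.npy");k=cam("wrist",dict(position=a[:3],orientation=a[3:]))
e1=onz(k,(289.2,119),.1645);e2=onz(k,(287.6,278),.1645);c=(e1+e2)/2;y=(e1-e2)/np.linalg.norm(e1-e2);x=np.cross(y,Z)
print("bar",c,np.linalg.norm(e1-e2),"X",x)
assert np.linalg.norm(c-B)<.01
open("plan.py","a").write(f"""
B=np.array({c.tolist()});X=np.array({x.tolist()});H=B+.275*X-.014*Z
""")
E
python3 - <<'E'
from plan import *
q,z=barq(1.5,1)
g=barpos(0)+.019*z
reach(g-.03*X+.08*Z,q);movel(g-.03*X,feed=.1);s=read_state();print(s["position"],s["contact_force"],s["clock"])
gripper_close(3);s=read_state();print(s["gripper_width"]*.093,s["contact_force"],s["grasp_force"])
for d in(.024,.018,.012,.006,0):
    movel(g-d*X,feed=.06);s=read_state();print(d,s["gripper_width"]*.093,s["contact_force"],s["grasp_force"])
gripper_close(40);wait(.1);s=read_state();print(s["gripper_width"]*.093,s["contact_force"],s["grasp_force"],s["clock"])
E
```

```text
bar [0.4404 0.1885 0.1645] 0.12617983724634044 X [ 0.9723  0.2338 -0.    ]
[0.413  0.1821 0.1461] [ 0.2496 -1.054  -0.3465] 17.3583
0.06734840569854986 [ 5.6355  0.9026 -2.87  ] 3.0033141374588013
0.024 0.05553454324076615 [ 5.5687 -0.7799 -1.9382] 3.001795783638954
0.018 0.04356588677451147 [ 6.0463  0.095  -2.0337] 3.0008429288864136
0.012 0.032164878760094405 [ 6.1857  0.0366 -0.8459] 3.0012182146310806
0.006 0.02064210585693995 [5.5037 0.5113 0.4176] 3.001239001750946
0 0.013894490760310158 [ 2.828  -0.5145  1.9612] 3.0037926882505417
0.013155318463546336 [4.1157 0.4534 1.1203] 40.00381350517273 19.55
```

Gripped: the width is about 14 mm, matching the bar. Now I lift along the arc.

```bash
python3 - <<'E'
from plan import *
q,z=barq(1.5,1)
for t in np.linspace(0,.61,11)[1:]:
    movel(barpos(t)+.019*z,feed=.08);s=read_state();print(round(t,3),s["contact_force"],round(s["gripper_width"]*.093,4),round(s["grasp_force"],1))
wait(.3);s=read_state();print(s["position"],barpos(.61)+.019*z,s["contact_force"],s["clock"])
a,b=snapshot("scene"),snapshot("side");cv2.imwrite("pics/a8.png",a);cv2.imwrite("pics/b8.png",b)
cv2.imwrite("pics/s8.png",np.hstack([cv2.resize(a[90:190,270:370],(400,400),interpolation=cv2.INTER_CUBIC),cv2.resize(b[170:310,130:270],(400,400),interpolation=cv2.INTER_CUBIC)]))
E
```

```text
0.061 [ 8.1452  1.6934 -5.3828] 0.0125 40.0
0.122 [12.0696  1.9647 -7.2278] 0.0127 40.0
0.183 [15.0037  2.9804 -9.2079] 0.013 40.0
0.244 [ 20.0243   3.6278 -12.5078] 0.0133 40.0
0.305 [ 24.3076   4.8599 -16.1014] 0.0126 40.0
0.366 [ 27.9639   6.209  -18.8983] 0.013 40.0
0.427 [ 30.5371   9.1309 -22.4847] 0.0127 40.0
0.488 [ 35.1247  10.4654 -28.5569] 0.013 40.0
0.549 [ 36.3347  11.425  -33.0785] 0.013 40.0
0.61 [ 36.6678  13.5993 -36.6448] 0.0128 40.0
[0.4948 0.2007 0.2971] [0.4821 0.1985 0.3006] [ 37.2639  12.9819 -35.788 ] 23.3917
```

View pics/s8.png

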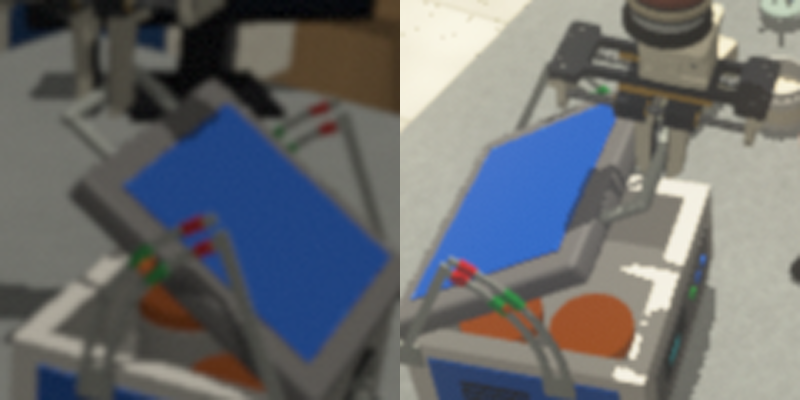

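The pin stands in or near the green band. The horizontal load comes from a sign slip in my arc formula (the 14 mm term); I correct it and relax onto the true arc.

```bash
cat >> plan.py <<'E'
def barpos(t): return H-X*(.275*np.cos(t)-.014*np.sin(t))+Z*(.014*np.cos(t)+.275*np.sin(t))
E
python3 - <<'E'
from plan import *
q,z=barq(1.5,1)
movel(barpos(.60)+.019*z,feed=.04);movel(barpos(.615)+.019*z,feed=.04);wait(.4)
s=read_state();g=s["position"]-.019*z;v=g-H
print("cmd",barpos(.615)+.019*z,s["position"],s["contact_force"],s["gripper_width"]*.093,s["clock"])
print("angle from pose",np.arctan2(v[2],-v@X)-np.arctan2(.014,.275),"radius",np.hypot(v[2],v@X))
a,b=snapshot("scene"),snapshot("side")
for n,i,(x0,y0,x1,y1) in(("scene",a,(295,145,315,165)),("side",b,(145,255,185,290))):
    h=cv2.cvtColor(i,cv2.COLOR_BGR2HSV)
    for nm,lo,hi in(("green",(45,90,40),(85,255,255)),("orange",(5,120,90),(18,255,255)),("red",(172,120,60),(180,255,255))):
        for st,c in blobs(cv2.inRange(h,lo,hi)[y0:y1,x0:x1]>0,3): print(n,nm,st[4],c+[x0,y0])
cv2.imwrite("pics/s9.png",np.hstack([cv2.resize(a[140:180,290:330],(400,400),interpolation=cv2.INTER_CUBIC),cv2.resize(b[245:295,140:190],(400,400),interpolation=cv2.INTER_CUBIC)]))
E
```

```text
cmd [0.4985 0.2024 0.3016] [0.4982 0.2014 0.3015] [-1.0766 -5.4379 -5.4203] 0.012838794572781597 24.6583
angle from pose 0.6132070930017928 radius 0.2757470142559812
scene green 12 [304.75 153.  ]
scene green 13 [309.1538 158.0769]
scene orange 7 [306.5714 155.2857]
scene orange 13 [309.3077 163.3077]
side green 45 [167.2667 274.6222]
side orange 33 [176.7576 276.6667]
side orange 4 [166.25 277.  ]
side orange 137 [161.4161 283.8175]
side orange 17 [173.4118 282.2353]
side orange 18 [183.5    284.3333]
side red 7 [154.     263.7143]
side red 3 [149.6667 264.    ]
```

View pics/s9.png

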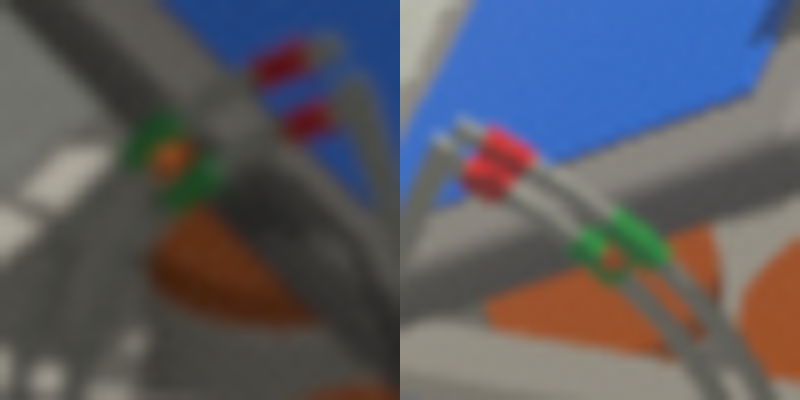

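The orange pin stands between the two green stripes: scene crop (170,155), side crop (613,258). The pose gives 0.613 rad, and the forces are small and steady.

```bash
python3 - <<'E'
from plan import *
wait(.3);s=read_state();print(s["position"],s["contact_force"],s["clock"]);print(finish_job())
E
```

```text
[0.4981 0.2014 0.3015] [-0.6002 -5.1348 -5.9738] 25.0583
the job is handed in; nothing more can be done
None
```

Job handed in at 25 s: the pot is capped, level and standing on the bench, and the arm is holding the chiller lid at about 0.61 rad with the pin in the green band; a sign error in my lift arc pulled the bar with about 53 N for a few seconds before I corrected it.

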